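Stow the dust shield and turn the ball dish

ROBOT

A 6-joint arm with a two-finger parallel gripper is mounted at the origin on the work surface. World frame = base frame: x ahead of the robot, y to its left, z up, the work surface at z = 0. Lengths are in m, angles in rad, forces in N, time in s.
With the tool pointing down it reaches from about 0.3 to 0.875 m from the base axis. Payload 6.4 kg.
Tool frame: the origin (TCP) lies between the finger pads; the fingertips stand tip_extent ahead of it and the grasp point (between the pads) lies 5 mm behind it (tip_extent is the distance from the TCP to the fingertips, in m); z points along the fingers, y is the direction in which the jaws open and shut (so a half turn about z gives the same grasp; the last joint's range is limited). The gripper opens to 85 mm and grips with 20 to 120 N. Pads are 22 mm wide; open, the fingers measure 114 mm over their backs; the gripper's body (76 mm by 85 mm) begins 54 mm behind the grasp point. The pads swing forward as they close: fully open they stand 13 mm farther back than shut.
Start: joints at [1.098, 0.181, 1.607, -0, 1.354, -0.206], TCP at [0.152, 0.555, 0.245] pointing down, gripper open.
Joint ranges: [-2.99, 2.99], [-0.89, 2.07], [0.3, 2.58], [-1.14, 4.28], [0, 2.63], [-3.12, 3.12]. Speed limits (rad/s): [2.57, 2.57, 3.01, 3.14, 3.14, 3.14].

INTERFACE

Orientations are given as a unit quaternion [w, x, y, z].
In Python, from bench import * gives the robot as it stands.
- The arm moves only by the shell command python3 -m jog 'ROWS'. ROWS is JSON, a list of rows, each a list of 3 entries, a list of its own where there are three numbers: the shift along the tool's x, y, z in mm, then the turn, a rotation vector about the tool's x, y, z in rad, then the opening, from 0 (shut) to 1 (fully open). A call has 1 to 20 rows; each row is the pose to reach, as a shift and turn from the pose measured when the call began, along the tool's axes at that moment; what a row does not reach only later rows make up. A row lasts 1/12 s, in which the tool goes at most 41.7 mm and 7.16 degrees, less where a joint would pass 70% of its speed; a pose out of reach is approached as far as the arm can. A call with a gripper value outside its range is refused whole. The fingers move at their own pace and stop on an object; the grip force is fixed at half the most. Time passes only in rows, so rows that repeat a pose let the fingers close. It gives the time, the measured TCP pose, the force and the opening at its end, in the units of the state.
- get_obs(): the state, without advancing time (a new reading comes with each control period).
- camera(name): name is "scene" or "top"; returns (picture, depth): 480x640x3 uint8, red, green, blue; 480x640 float32, m along the optical axis (not along the pixel's ray), 0 where there is no reading.
- get_calibration(name): a dict with "fx", "fy", "cx", "cy" (pixels), "k1" (the pictures are not rectified: a ray, as slopes to the right and down, at radius r is drawn at 1 + k1 r^2 times it, then the intrinsics apply), "world_from_camera" (4x4, takes a point from camera to world coordinates). Camera axes: x right, y down, z forward; pixel columns grow to the right and rows downward; lengths in m; the calibration is good to about 2 mm. A picture is of the moment at which its call begins. get_calibration takes no time and is no camera call.
- hand_in(): hands the job in, once; it reports no verdict.
The state is a dict: "time_s": time; "q": joint angles; "dq": joint speeds; "joint_efforts": joint torques, N m; "eef_pos": TCP position; "eef_rot": TCP orientation; "wrist_force": force on the tool from outside, world axes, zero at the start; "torque": the same for the moment, N m; "opening": opening from 0.0 (shut) to 1.0 (fully open).
Only numpy, scipy, OpenCV 4.12 (cv2) and the standard library are available. Lean on these libraries where they do the work, as an engineer would, in place of code of your own. Each camera call takes 0.05 s, during which the arm holds its last target.

TASK

Take the dust shield that leans over the ball dish and stand it on edge, fully down, in the empty slot of the plate rack. Then take the dish by its two flat lugs, lift it to about 10 cm straight above its pedestal and give it a quarter turn so that its pouring lip points to the side of the stand where the low ledge is, keeping the dish level and the loose ball in its middle all the while. Finish still holding the dish there, level and motionless: do not put it down or let go, and leave everything else on the bench alone.

Things in the scene. Friction and masses are not known exactly. Their poses are not given: they have to be found in the camera images.
- shield_center (a point): Centre of the dust shield: loose grey plate 8 mm thick (x, its normal), 116 wide (y), 110 tall (z, foot edge to top edge), 0.13 kg. At the start it leans over the dish, foot edge against the stand's ledge, top 30 deg from vertical towards the dish (stand +x). The middle of its top edge is free to be pinched across the 8 mm along the plate's own slope.
- shield_foot (a point): Middle of the shield's foot edge, 55 mm below its centre along its own z axis (same axes as shield_center).
- shield: The dust shield; origin and axes as shield_foot. At the start two posts, 52 mm either side of its middle, carry its underside 75 mm up from the foot edge.
- slot_floor (a point): Middle of the floor of the rack's empty slot (any of three, 42 mm apart), 12 mm above the bench; x across, y along the slot, z up. Fixed light-wood rack, base 136 x 120 x 12 mm. Slots 13 mm wide, 116 long, open-ended, cheeks 34 mm high with flared lips up to 41 mm. Wooden plates in the other two rise 84 mm above the bench. Stood home, the shield's foot is on this floor, y along the slot.
- dish_center (a point): Centre of the loose round aluminium dish, half-way up (12 mm above its underside); 55 mm across, 22 high, 0.12 kg, floor a shallow hollow (8 deg) inside the rim. x points to the pouring lip, z up. Grip: two flat parallel lugs at its +y and -y sides, 26 mm long, 20 high, 58 mm over both outer faces. Starts on the pedestal, lip along stand +y (to 5 deg), lugs facing the ledge and the side opposite.
- dish: The dish as a whole; origin at the centre of its underside, axes as dish_center.
- dish_lip (a point): Tip of the pouring lip, 42 mm from the dish's middle along its x axis, 20 mm above its underside; the lip is 18 mm wide.
- ball_center (a point): Centre of the loose steel ball, 20 mm across, 33 g, lying in the middle of the dish; its centre is then 18 mm above the dish's underside. It rolls to the rim if the dish is tipped or jerked.
- pedestal_top (a point): Centre of the top of the stand's pedestal, a steel pillar 32 mm across, 30 mm above the bench, fixed. Stand axes: x points away from the ledge, z up.
- stand: The fixed stand; origin on the bench under the pedestal, axes as pedestal_top. Black base slab 10 mm thick, x from -80 to 46 mm, 126 mm wide. Two posts 12 mm across, tops 78 mm above the bench, at x = -16, y = +-52 mm.
- ledge (a point): Middle of the top of the stand's low steel ledge (10 mm above the base slab, 20 mm above the bench), 66 mm from the pedestal axis along the stand's -x.
- jar: Small closed jar 44 mm across, 55 mm tall; origin under it. Bystander: leave it alone.
- driver: Screwdriver 150 mm long lying on the bench. Bystander: leave it alone.
- cup: White cup 56 mm across, 60 mm tall. Bystander: leave it alone.
- brush: Brush 160 mm long lying on the bench. Bystander: leave it alone.
- tray: White two-part tray 110 x 80 x 25 mm. Bystander: leave it alone.
- block: Rubber block 50 x 70 x 30 mm. Bystander: leave it alone.
- bottle: Bottle 50 mm across, 110 mm tall. Bystander: leave it alone.
- plate_a: Wooden plate 8 x 100 x 72 mm standing in the rack; origin at the middle of its foot. Bystander: leave it alone.
- plate_b: Wooden plate 8 x 100 x 72 mm standing in the rack; origin at the middle of its foot. Bystander: leave it alone.
Mind the look-alikes: they are no part of the job. There is more than one size of the shield; the job needs the smallest. What is shaped like the dish but green is not meant.

How it is judged:
On the way, in this order (a step that is already met when the one before it is completed fails the run):
1. the shield stands on edge in the empty slot, fully down and let go (x of shield_foot in the frame of slot_floor between -0.006 and 0.006 m and y of shield_foot in the frame of slot_floor between -0.025 and 0.025 m and z of shield_foot in the frame of slot_floor below 0.004 m and angle between shield_center's own z axis and vertical below 0.2 rad and contact force between shield and the fingers below 0.2 N), for 0.2 s.
2. the dish is lifted clear of its pedestal in the gripper (z of dish_center in the frame of pedestal_top above 0.05 m and contact force between dish and the fingers above 0.5 N), for 0.2 s.
At the end, for the whole second after the job is handed in: Shield let go in the slot: foot within 4 mm of home height, 6 mm across, 25 mm along, lean under 11 deg. Dish held only by the gripper, underside 68-143 mm over the pedestal, within 30 mm of its axis, tilt under 5 deg, lip within 10 deg of the ledge direction, still, ball within 6 mm of its middle (all of step 1 and z of dish_center in the frame of pedestal_top between 0.08 and 0.155 m and horizontal distance between dish_center and pedestal_top below 0.03 m and angle between dish_center's own z axis and vertical below 0.09 rad and horizontal distance between ball_center and dish_center below 0.006 m and z of ball_center in the frame of dish_center below 0.016 m and angle between the x axis of dish_center and the x axis of pedestal_top, either way round below 0.17 rad and x of ledge in the frame of dish_center above 0.02 m and contact force between dish and the fingers above 0.5 N and contact force between dish and stand below 0.1 N and linear speed of dish below 0.03 m/s and angular speed of dish below 0.3 rad/s); the arm keeps its last pose, push and grip.
It fails at once if the ball leaves the middle of the dish (more than 11 mm off) (horizontal distance between ball_center and dish_center above 0.011 m).
It fails at once if the dish is tipped by more than 10 deg (angle between dish_center's own z axis and vertical above 0.175 rad).
It fails at once if a bystander is disturbed (moved over 20 mm) (distance of any of jar, driver, cup, brush, tray, block, bottle, plate_a, plate_b from where it was at the start of the episode above 0.02 m).
It also fails if it takes over 67 s, if anything falls off the work surface, if the arm or the gripper's body presses on something with over 40 N, if the wrist force passes 120 N, or if a joint passes its speed limit or range.

## Working session

There is one attempt and no reset: what is moved stays moved. The work goes in short steps, Python scripts to look and compute and a shell command to move; the robot and the scene stay as the last step left them, time stands still between calls to the robot, and variables do not carry over. Pictures are saved under pics/ and viewed, and the job is handed in when it is done.

```bash
ls; mkdir -p pics
python3 - <<'E'
from bench import *
import cv2,numpy as np
o=get_obs()
for k in o: print(k,np.round(o[k],4))
for n in("scene","top"):
    p,d=camera(n); cv2.imwrite(f"pics/{n}0.png",p[:,:,::-1]); np.save(f"pics/{n}0.npy",d); np.save(f"pics/{n}0p.npy",p)
    c=get_calibration(n); print(n,{k:np.round(c[k],4).tolist() for k in c})
E
```

```text
pics
time_s 0.0
q [ 1.0977  0.1816  1.608   0.      1.3538 -0.2063]
dq [ 0.0011  0.0012  0.0023  0.0003  0.0004 -0.0004]
joint_efforts [-2.00000e-04 -4.44873e+01 -3.51336e+01 -2.00000e-04  9.10000e-03
  0.00000e+00]
eef_pos [0.1513 0.5542 0.2444]
eef_rot [-3.000e-04  1.330e-01  9.911e-01 -8.000e-04]
wrist_force [-0.5196 -1.6533  0.5708]
torque [ 0.0622 -0.0274  0.0169]
opening 0.9992
scene {'fx': 441.6598, 'fy': 441.6598, 'cx': 319.0156, 'cy': 235.9371, 'k1': -0.0925, 'world_from_camera': [[-0.1121, 0.5475, -0.8292, 1.408], [0.9936, 0.0706, -0.0877, -0.0334], [0.0105, -0.8338, -0.552, 0.6672], [0.0, 0.0, 0.0, 1.0]]}
top {'fx': 545.2862, 'fy': 545.2862, 'cx': 312.0746, 'cy': 244.3473, 'k1': -0.1612, 'world_from_camera': [[-0.0216, -0.9873, 0.1573, 0.2475], [-0.9995, 0.0248, 0.0189, -0.1386], [-0.0226, -0.1568, -0.9874, 1.4652], [0.0, 0.0, 0.0, 1.0]]}
```

View pics/scene0.png

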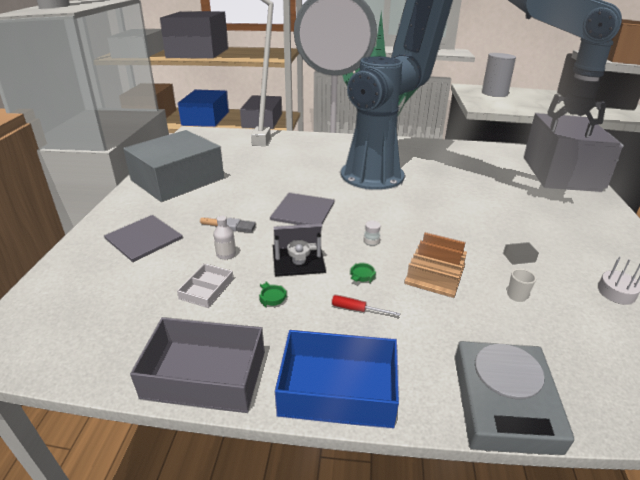

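View pics/top0.png

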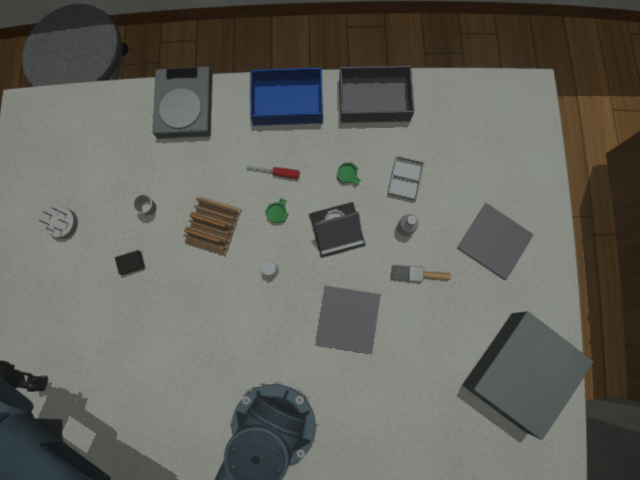

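The scene picture shows the stand at about (298,250) with the shield leaning over the dish, the rack at (437,263) and the green decoys at (272,294) and (362,272). In the top picture the stand is at (337,230) and the rack at (213,225). I'll zoom in on both.

```bash
cat > h.py <<'E'
from bench import *
import cv2,numpy as np
C={n:get_calibration(n) for n in("scene","top")}
def KD(n):
    c=C[n]; return np.array([[c["fx"],0,c["cx"]],[0,c["fy"],c["cy"]],[0,0,1.]]),np.array([c["k1"],0,0,0.])
def ray(n,uv):
    K,D=KD(n); s=cv2.undistortPoints(np.array(uv,float).reshape(-1,1,2),K,D).reshape(-1,2)
    T=np.array(C[n]["world_from_camera"]); d=np.c_[s,np.ones(len(s))]@T[:3,:3].T
    return T[:3,3],d
def onz(n,uv,z):
    o,d=ray(n,uv); return o+d*((z-o[2])/d[:,2])[:,None]
def bydepth(n,uv,dep):
    o,d=ray(n,uv); return o+d*np.array(dep).reshape(-1,1)
def proj(n,P):
    T=np.linalg.inv(np.array(C[n]["world_from_camera"])); K,D=KD(n)
    return cv2.projectPoints(np.array(P,float).reshape(-1,1,3),cv2.Rodrigues(T[:3,:3])[0],T[:3,3],K,D)[0].reshape(-1,2)
def tri(u1,u2): # scene, top
    o1,d1=ray("scene",u1);o2,d2=ray("top",u2);out=[]
    for a,b in zip(d1,d2):
        s=np.linalg.lstsq(np.c_[a,-b],o2-o1,rcond=None)[0]
        p,q=o1+a*s[0],o2+b*s[1]; out.append(np.r_[(p+q)/2,np.linalg.norm(p-q)])
    return np.array(out)
def crop(p,x0,y0,w,h,f,name):
    im=cv2.resize(p[y0:y0+h,x0:x0+w],None,fx=f,fy=f,interpolation=cv2.INTER_CUBIC)[:,:,::-1].copy()
    for i in range(0,w,10):
        cv2.putText(im,str(x0+i),(i*f,8),0,.3,(0,0,255),1); cv2.line(im,(i*f,10),(i*f,16),(0,0,255),1)
    for i in range(0,h,10):
        cv2.putText(im,str(y0+i),(0,i*f+4),0,.3,(0,0,255),1)
    cv2.imwrite(name,im)
E
python3 - <<'E'
from h import *
s=np.load("pics/scene0p.npy");t=np.load("pics/top0p.npy")
crop(s,260,215,80,65,9,"pics/s_st.png");crop(t,300,190,75,75,8,"pics/t_st.png")
crop(s,395,225,80,75,8,"pics/s_rk.png");crop(t,175,185,75,75,8,"pics/t_rk.png")
E
```

```text
(no output)
```

View pics/s_st.png

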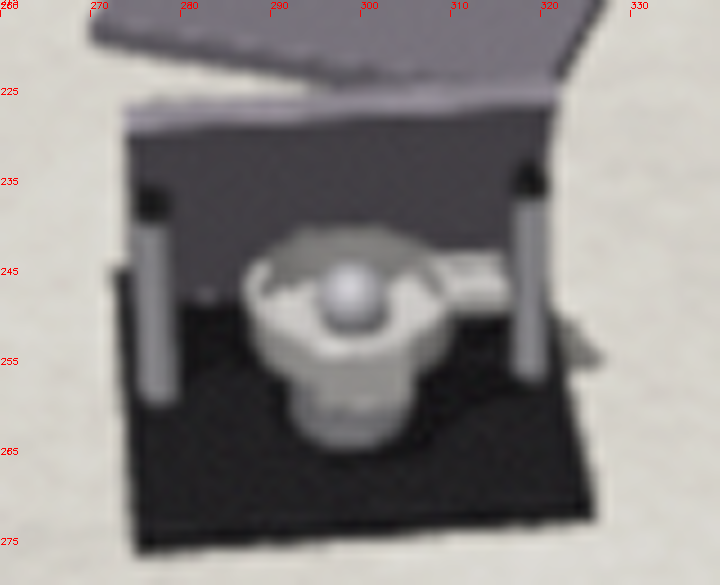

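View pics/t_st.png

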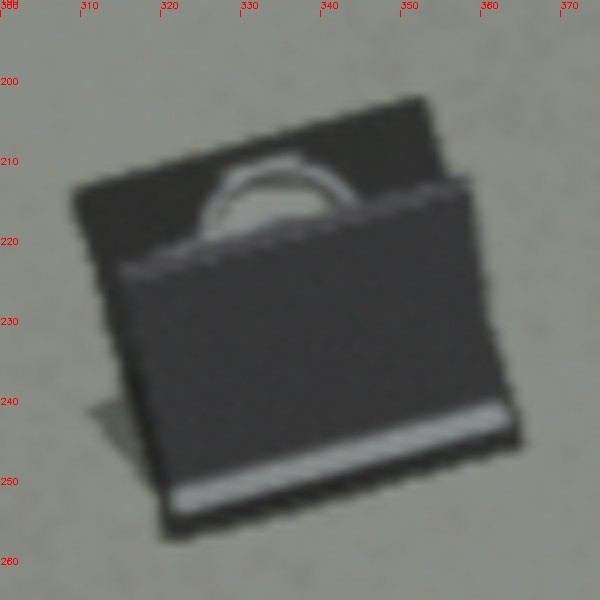

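View pics/s_rk.png

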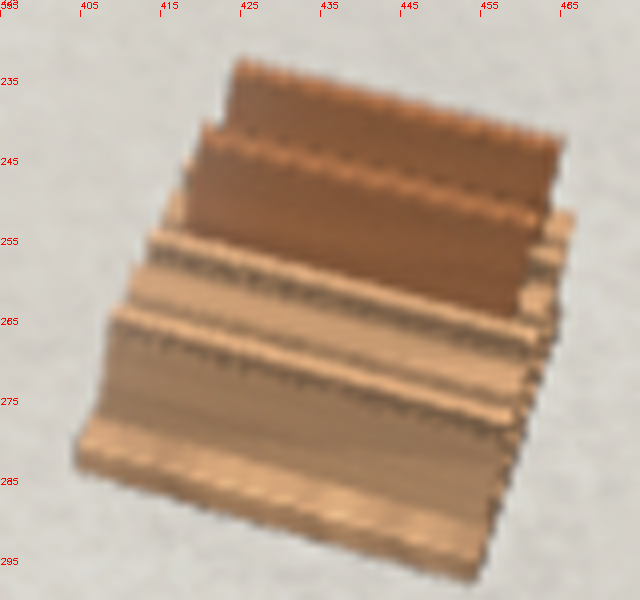

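View pics/t_rk.png

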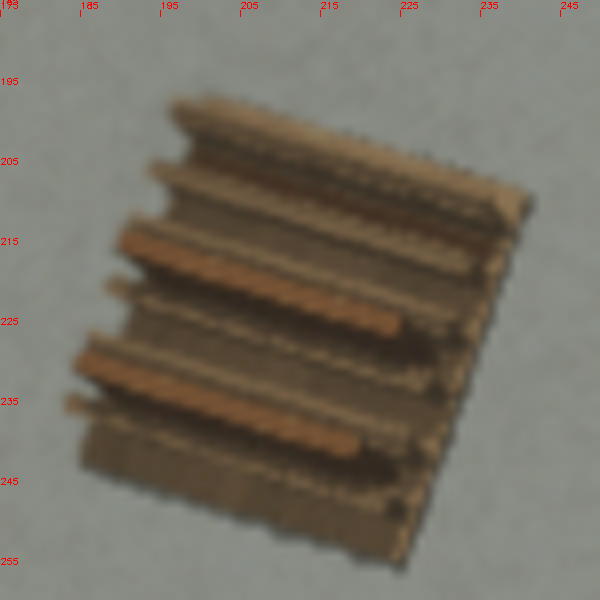

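Run:
```python
from h import *
s=lambda *a:onz("scene",a[1:],a[0]); 
np.set_printoptions(precision=4,suppress=True)
# depth sanity
for n in("scene","top"):
    d=np.load(f"pics/{n}0.npy")
    for uv in ([(300,330),(450,320)] if n=="scene" else [(300,300),(150,300)]):
        print(n,uv,bydepth(n,[uv],[d[uv[1],uv[0]]]))
print("base slab top-view corners z=.01",onz("top",[(309.3,213.5),(353,202),(364.8,245.5),(320.5,257)],.01))
print("base slab scene corners z=.01/0",onz("scene",[(274.5,275.5),(325.5,272)],.01))
print("rack base, top z.012",onz("top",[(241,209),(225,256),(185,243)],.012))
print("rack base scene z.012",onz("scene",[(404,280.5),(455,294)],.012),"\n z0",onz("scene",[(404,284),(454.5,297.5)],0))
print("lips scene .041",onz("scene",[(409,264),(460,278),(414,254.5),(461,267)],.041))
print("plates tri",tri([(424.5,233),(465,242.5),(420.5,240.5),(461.5,252.5)],[(184.5,230.5),(219.5,241),(190.5,215),(225,225.5)]))
print("shield top edge tri",tri([(274,227),(321,225)],[(315,223.5),(358.5,212)]))
print("post tops",onz("scene",[(277,239),(319,236.5)],.078))
```

```text
scene (300, 330) [[ 0.7613 -0.139  -0.001 ]]
scene (450, 320) [[0.6973 0.1769 0.0016]]
top (300, 300) [[ 0.3307 -0.0747 -0.0029]]
top (150, 300) [[ 0.3378  0.3371 -0.0005]]
base slab top-view corners z=.01 [[ 0.5648 -0.105   0.01  ]
 [ 0.5939 -0.2253  0.01  ]
 [ 0.4726 -0.253   0.01  ]
 [ 0.4443 -0.1327  0.01  ]]
base slab scene corners z=.01/0 [[ 0.6033 -0.2235  0.01  ]
 [ 0.5746 -0.1047  0.01  ]]
rack base, top z.012 [[0.5822 0.0822 0.012 ]
 [0.453  0.126  0.012 ]
 [0.4915 0.2372 0.012 ]]
rack base scene z.012 [[0.5865 0.0818 0.012 ]
 [0.6218 0.196  0.012 ]] 
 z0 [[0.5847 0.0833 0.    ]
 [0.6199 0.1974 0.    ]]
lips scene .041 [[0.5593 0.0914 0.041 ]
 [0.5987 0.2053 0.041 ]
 [0.519  0.1058 0.041 ]
 [0.5562 0.214  0.041 ]]
plates tri [[0.5055 0.168  0.1075 0.0898]
 [0.4941 0.1795 0.0643 0.0957]
 [0.5452 0.1536 0.1107 0.0871]
 [0.5354 0.1651 0.0629 0.0954]]
shield top edge tri [[ 0.5297 -0.1768  0.1051  0.1139]
 [ 0.5374 -0.1763  0.1214  0.1104]]
post tops [[ 0.5488 -0.2251  0.078 ]
 [ 0.5253 -0.1267  0.078 ]]
```

Run:
```python
from h import *
np.set_printoptions(precision=4,suppress=True)
print("plates",tri([(465,242.5),(424.5,233),(461.5,252.5),(420.5,240.5)],[(184.5,230.5),(219.5,241),(190.5,215),(225,225.5)]))
print("shield top edge",tri([(321,225),(274,227)],[(315,223.5),(358.5,212)]))
print("slab z0 scene",onz("scene",[(274.5,276),(325.5,272.5)],0.0))
for n,(x0,y0,w,h) in {"top":(300,190,75,75),"scene":(260,215,80,65)}.items():
    d=np.load(f"pics/{n}0.npy"); u,v=np.meshgrid(np.arange(x0,x0+w),np.arange(y0,y0+h))
    P=bydepth(n,np.c_[u.ravel(),v.ravel()],d[v,u].ravel())
    np.save(f"pics/{n}_stP.npy",P)
    # shield region points
    if n=="top":
        poly=np.array([(320,228),(354,219),(360,238),(325,247)])
        m=np.array([cv2.pointPolygonTest(poly.astype(np.float32).reshape(-1,1,2),(float(a),float(b)),False)>0 for a,b in zip(u.ravel(),v.ravel())])
        Q=P[m]; c=Q.mean(0); U,S,V=np.linalg.svd(Q-c); nrm=V[2]*np.sign(V[2][2]); print("shield plane",c,nrm,"tilt from vertical deg",np.degrees(np.arcsin(nrm[2])),"azim",np.degrees(np.arctan2(nrm[1],nrm[0])),"rms",S[2]/len(Q)**.5)
    m=(P[:,2]>.03)&(P[:,2]<.07); print(n,len(P),P[:,2].max(),P[:,2].min())
d=np.load("pics/scene0.npy")
# ball / dish points
for uv in [(298,247),(298,254),(290,250),(307,250),(313,245),(298,258)]:
    print(uv,bydepth("scene",[uv],[d[uv[1],uv[0]]]))
```

```text
plates [[0.513  0.2216 0.0823 0.0013]
 [0.4828 0.1282 0.0819 0.0007]
 [0.5544 0.2069 0.081  0.0019]
 [0.5227 0.1141 0.0853 0.0022]]
shield top edge [[ 0.5175 -0.1221  0.1063  0.0019]
 [ 0.544  -0.2322  0.1083  0.0006]]
slab z0 scene [[ 0.5929 -0.226   0.    ]
 [ 0.5639 -0.1056  0.    ]]
shield plane [ 0.4974 -0.1847  0.0708] [0.9661 0.2121 0.1473] tilt from vertical deg 8.473320354798378 azim 12.382107011101542 rms 0.01469893551709052
top 5625 1.4651991561118147 -0.012523588563089438
scene 5200 0.6672048020231869 -0.0028650684690351147
(298, 247) [[ 0.5409 -0.1759  0.0536]]
(298, 254) [[ 0.5668 -0.172   0.0516]]
(290, 250) [[ 0.5581 -0.1926  0.0552]]
(307, 250) [[ 0.5496 -0.1527  0.0529]]
(313, 245) [[ 0.5272 -0.141   0.0532]]
(298, 258) [[ 0.5622 -0.173   0.0363]]
```

Run:
```python
from h import *
np.set_printoptions(precision=1,suppress=True,linewidth=150)
a=np.radians(18.5); X=np.array([np.cos(a),-np.sin(a),0]);Y=np.array([np.sin(a),np.cos(a),0]); c=np.array([.539,.1603,0])
for n,(x0,y0,w,h) in {"top":(175,185,75,80),"scene":(390,220,90,90)}.items():
    d=np.load(f"pics/{n}0.npy"); u,v=np.meshgrid(np.arange(x0,x0+w),np.arange(y0,y0+h))
    P=bydepth(n,np.c_[u.ravel(),v.ravel()],d[v,u].ravel())-c
    x=P@X*1e3;y=P@Y*1e3;z=P[:,2]*1e3
    print(n)
    for y0_ in (-35,0,35):
        m=(abs(y-y0_)<2.2)&(abs(x)<85); o=np.argsort(v.ravel()[m]); print(y0_,"  ".join(f"{p:.0f},{q:.0f}" for p,q in zip(x[m][o],z[m][o])))
```

```text
top
-35 85,-0  82,0  78,1  79,3  75,3  72,3  66,17  68,7  71,-4  54,53  63,14  51,52  53,50  50,44  51,42  48,43  48,29  48,15  46,15  42,15  43,13  31,52  32,53  41,10  27,58  28,57  30,47  28,40  29,23  29,13  30,10  25,16  26,9  14,54  22,16  24,9  11,52  13,48  20,13  2,86  9,49  -1,82  0,78  -4,83  -4,76  -5,65  -5,48  -5,50  -8,49  -5,39  -12,56  -11,55  -13,51  -14,23  -16,18  -15,11  -18,17  -29,54  -23,20  -20,7  -31,54  -24,13  -39,79  -33,46  -32,48  -43,87  -42,88  -45,86  -47,81  -46,61  -51,53  -50,46  -47,31  -54,58  -53,52  -56,52  -57,20  -56,13  -59,13  -58,12  -62,16  -60,7  -64,8  -68,19  -67,16  -69,6  -72,8  -74,2  -77,-1  -77,4  -79,-2  -84,5  -82,-2  -85,-1
0 85,5  83,2  84,-3  80,2  76,2  72,7  74,0  70,2  72,-3  54,55  56,50  65,13  66,9  52,56  50,49  52,44  49,44  48,33  48,21  48,7  43,14  44,15  32,52  33,51  41,13  42,13  44,5  29,51  28,47  30,24  29,17  27,10  13,61  24,12  11,56  12,53  20,15  3,82  10,51  -0,85  0,84  -2,81  -5,78  -4,63  -4,47  -4,34  -4,35  -10,49  -10,53  -14,58  -15,21  -18,17  -16,9  -20,15  -19,14  -31,55  -31,55  -23,12  -22,
[... 2624 characters left out ...]
65  1,87  -40,61  -36,64  2,85  -1,84  3,82  2,83  3,80  3,81  4,78  4,78  3,74  3,75  6,74  3,73  3,68  4,69  4,66  5,68  4,64  2,63  5,61  2,60  6,59  3,57  8,57  4,55  4,51  5,53  2,48  1,48  13,52  12,52  16,51  13,50  12,46  13,47  14,44  13,44  29,51  34,56  33,51  30,50  34,49  34,49  34,46  33,46  37,46  36,45  38,43  35,41  37,44  57,54  54,53  57,51  57,52  53,45  54,46  59,47  54,43  53,40  52,40  57,39  55,39  56,35  58,38  56,33  54,32  56,30  56,31  55,27  55,27  54,23  55,20  57,23  54,16  56,18  56,15  58,18  59,14  56,12  56,13  61,13  61,13  64,12  62,11  65,10  67,12  67,8  68,10  70,8  68,7  67,3  70,6  69,1  70,3  71,-1  71,0  75,-0  72,-2  82,2  81,1  77,-0  83,-0  84,1
```

```bash
python3 -m jog '[[[-100,-100,0],[0,0,0.15],0.5],[[-200,-200,10],[0.05,0.03,0.3],0.5],[[-200,-200,10],[0.1,0.06,0.3],0.5],[[-300,-300,20],[0.2,0.1,0.5],0.5],[[-300,-300,20],[0.2,0.1,0.5],0.5],[[-598,-584,60],[0.471,0.28,1.044],0.5],[[-598,-584,60],[0.471,0.28,1.044],0.5],[[-598,-584,60],[0.471,0.28,1.044],0.5],[[-598,-584,60],[0.471,0.28,1.044],0.5],[[-598,-584,60],[0.471,0.28,1.044],0.5],[[-598,-584,60],[0.471,0.28,1.044],0.5],[[-598,-584,60],[0.471,0.28,1.044],0.5],[[-598,-584,60],[0.471,0.28,1.044],0.5],[[-598,-584,60],[0.471,0.28,1.044],0.5],[[-598,-584,60],[0.471,0.28,1.044],0.5],[[-598,-584,60],[0.471,0.28,1.044],0.5],[[-598,-584,60],[0.471,0.28,1.044],0.5],[[-598,-584,60],[0.471,0.28,1.044],0.5],[[-598,-584,60],[0.471,0.28,1.044],0.5],[[-598,-584,60],[0.471,0.28,1.044],0.5]]'
python3 - <<'E'
from h import *
state()
T=SO+SX*-.004; T[2]=.107; R=toolR(13.4,30); goal(T-R[:,2]*.09,R)
E
```

```text
time_s: 1.77
eef_pos: [0.572, -0.1642, 0.1848]
eef_rot: [-0.161, 0.598, 0.758, -0.203]
wrist_force: [1.1, 0.1, -0.0]
opening: 0.496
t 1.77 pos [ 0.572  -0.1642  0.1848] z [-0.487 -0.116 -0.866] y [ 0.842  0.201 -0.501] F [ 1.15  0.11 -0.05] open 0.496 q [-0.34  0.61  1.24 -0.28  1.74 -0.56]
shift mm [-2.8  1.5 -1. ] rotvec [-0.001 -0.     0.   ] dist 3 deg 0.1
```

Run:
```python
from h import *
for n,b in (("scene",(240,170,100,110)),("top",(290,170,90,90))):
    p,d=camera(n); np.save(f"pics/{n}1.npy",d); np.save(f"pics/{n}1p.npy",p); crop(p,*b,5,f"pics/{n}1.png")
```

```text
(no output)
```

View pics/scene1.png

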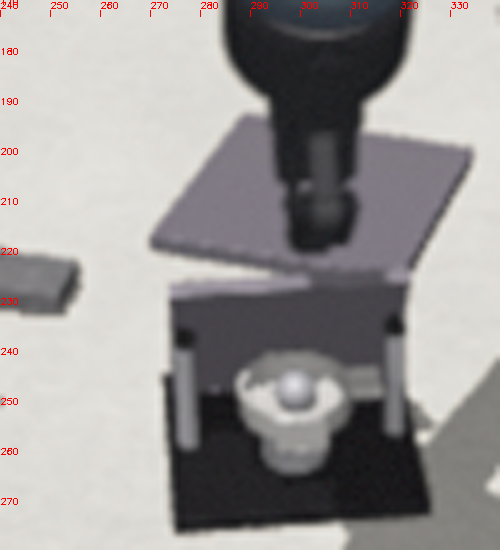

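View pics/top1.png

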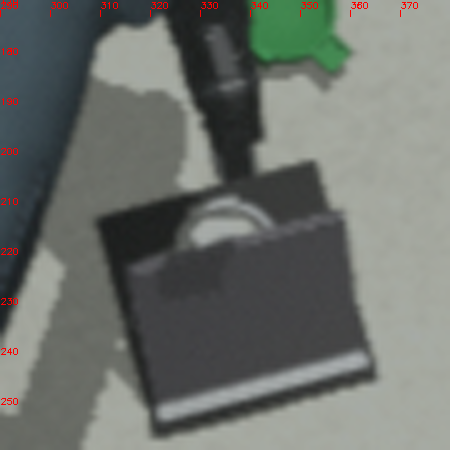

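Run:
```python
from h import *
for n,poly in (("top",[(320,228),(354,219),(360,238),(325,247)]),("scene",[(277,231),(314,229),(314,237),(280,238)])):
    d=np.load(f"pics/{n}0.npy"); mk=np.zeros(d.shape,np.uint8); cv2.fillPoly(mk,[np.array(poly)],1); mk[d<=0]=0
    v,u=np.nonzero(mk); P=bydepth(n,np.c_[u,v],d[v,u])-SO
    x=P@SX;y=P@SY;z=P[:,2]
    G=np.c_[z,y,np.ones(len(z))]; w=np.ones(len(z),bool)
    for _ in range(6):
        c=np.linalg.lstsq(G[w],x[w],rcond=None)[0]; r=x-G@c; w=abs(r)<.008
    print(n,w.sum(),len(w),"slope deg",np.degrees(np.arctan(c[0])),"yaw",np.degrees(np.arctan(c[1])),"x at z=.1:",c[0]*.1+c[2],"rms",r[w].std())
```

```text
top 754 754 slope deg 29.46773501662038 yaw -0.392268216976687 x at z=.1: -0.014243386085390643 rms 0.0021654571587812433
scene 313 313 slope deg 30.977681490082634 yaw -0.11982161167563825 x at z=.1: -0.004337509458616162 rms 0.0010420152591858528
```

Run:
```python
from h import *
T=SO+SX*-.0052; T[2]=.107; R=toolR(13.4,30); goal(T+R[:,2]*.012,R)
```

```text
shift mm [  0.9   0.2 100. ] rotvec [-0.001 -0.001 -0.005] dist 100 deg 0.3
```

```bash
python3 -m jog '[[[0,0,20],[0,0,0],0.5],[[1,0,40],[0,0,0],0.5],[[1,0,60],[0,0,0],0.5],[[1,0,75],[0,0,0],0.5],[[1,0,85],[0,0,0],0.5],[[1,0,92],[0,0,0],0.5],[[1,0,97],[0,0,0],0.5],[[1,0,100],[0,0,0],0.5],[[1,0,100],[0,0,0],0.5]]'
python3 - <<'E'
from h import *
state()
for n,b in (("scene",(240,170,100,110)),("top",(290,170,90,90))):
    p,d=camera(n); crop(p,*b,5,f"pics/{n}2.png")
E
```

```text
time_s: 2.62
eef_pos: [0.5235, -0.1785, 0.0968]
eef_rot: [-0.161, 0.6, 0.756, -0.204]
wrist_force: [0.4, 0.3, -0.9]
opening: 0.497
t 2.62 pos [ 0.5235 -0.1785  0.0968] z [-0.488 -0.115 -0.865] y [ 0.843  0.196 -0.501] F [ 0.42  0.28 -0.88] open 0.497 q [-0.38  0.62  1.41 -0.29  1.55 -0.54]
```

View pics/scene2.png

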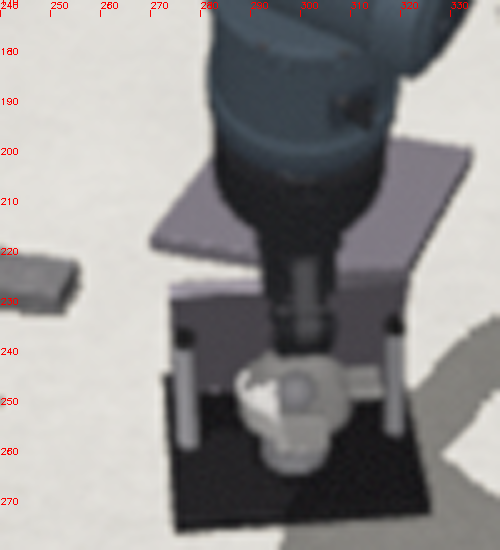

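View pics/top2.png

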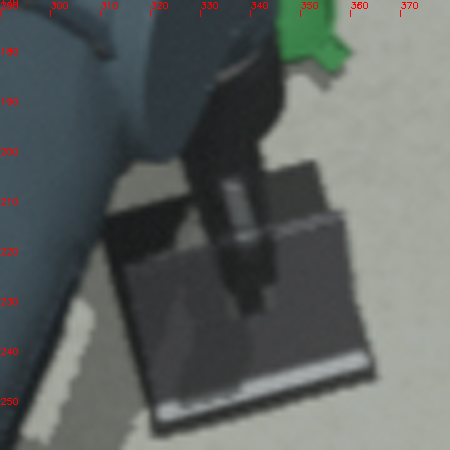

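The fingers straddle the plate, one in front of it (scene (300,240)) and one over it (top (338,229)), centred at mid-width. Now I close the gripper.

```bash
python3 -m jog '[[[0,0,0],[0,0,0],0.3],[[0,0,0],[0,0,0],0.15],[[0,0,0],[0,0,0],0],[[0,0,0],[0,0,0],0],[[0,0,0],[0,0,0],0],[[0,0,0],[0,0,0],0],[[0,0,0],[0,0,0],0],[[0,0,0],[0,0,0],0]]'
python3 - <<'E'
from h import *
state()
o,p,R=obsT(); print("lift in tool axes for up 100mm:",R.T@[0,0,100])
E
```

```text
time_s: 3.38
eef_pos: [0.5246, -0.1787, 0.0978]
eef_rot: [-0.159, 0.601, 0.757, -0.203]
wrist_force: [3.4, 0.1, 3.9]
opening: 0.082
t 3.38 pos [ 0.5246 -0.1787  0.0978] z [-0.485 -0.116 -0.867] y [ 0.844  0.196 -0.499] F [3.4  0.08 3.85] open 0.082 q [-0.38  0.62  1.41 -0.29  1.55 -0.54]
lift in tool axes for up 100mm: [ -0.28018452 -49.9049203  -86.65691217]
```

```bash
python3 -m jog '[[[0,-2.5,-4.3],[0,0,0],0],[[0,-5,-8.7],[0,0,0],0],[[0,-10,-17],[0,0,0],0],[[0,-20,-35],[0,0,0],0],[[0,-30,-52],[0,0,0],0],[[0,-40,-69],[0,0,0],0],[[0,-50,-87],[0,0,0],0],[[0,-60,-104],[0,0,0],0],[[0,-65,-113],[0,0,0],0],[[0,-65,-113],[0,0,0],0]]'
python3 - <<'E'
from h import *
state()
for n,b in (("scene",(240,120,120,160)),("top",(270,140,110,120))):
    p,d=camera(n); crop(p,*b,4,f"pics/{n}3.png")
R=toolR(-18.5,0)
goal(SL+[0,0,.098-0+.085],R)
E
```

```text
time_s: 4.22
eef_pos: [0.5255, -0.1788, 0.2312]
eef_rot: [-0.157, 0.601, 0.757, -0.203]
wrist_force: [-0.5, 0.2, -2.1]
opening: 0.082
t 4.22 pos [ 0.5255 -0.1788  0.2312] z [-0.482 -0.118 -0.868] y [ 0.846  0.195 -0.496] F [-0.48  0.18 -2.1 ] open 0.082 q [-0.38  0.47  1.34 -0.3   1.75 -0.6 ]
shift mm [304.5 125.8 -35.5] rotvec [-0.508  0.147  0.539] dist 331 deg 43.3
```

View pics/scene3.png

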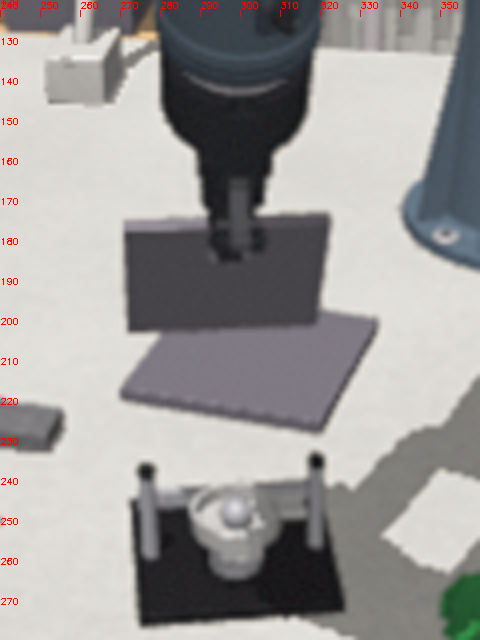

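View pics/top3.png

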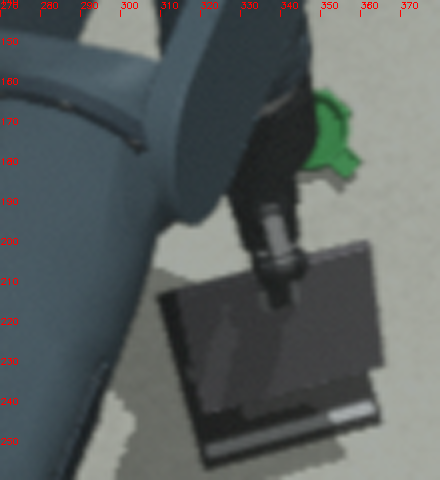

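Run:
```python
from h import *
goal(SL*[1,1,0]+[0,0,.215],toolR(-18.5,0))
```

```text
shift mm [304.4 115.8 -52.8] rotvec [-0.508  0.147  0.539] dist 330 deg 43.3
```

```bash
python3 -m jog '[[[10,4,-2],[-0.02,0,0.02],0],[[30,12,-5],[-0.05,0.015,0.05],0],[[60,23,-10],[-0.1,0.03,0.1],0],[[90,34,-15],[-0.15,0.045,0.16],0],[[120,46,-21],[-0.2,0.06,0.21],0],[[150,57,-26],[-0.25,0.07,0.27],0],[[180,68,-31],[-0.3,0.09,0.32],0],[[210,80,-36],[-0.35,0.1,0.37],0],[[240,91,-42],[-0.4,0.12,0.42],0],[[265,101,-46],[-0.44,0.13,0.47],0],[[285,108,-49],[-0.475,0.138,0.505],0],[[297,113,-52],[-0.495,0.144,0.528],0],[[304,116,-53],[-0.508,0.147,0.539],0],[[304,116,-53],[-0.508,0.147,0.539],0],[[304,116,-53],[-0.508,0.147,0.539],0]]'
python3 - <<'E'
from h import *
state()
for n,b in (("scene",(380,130,120,180)),("top",(160,140,110,130))):
    p,d=camera(n); crop(p,*b,4,f"pics/{n}4.png"); np.save(f"pics/{n}4.npy",d)
goal(SL*[1,1,0]+[0,0,.215],toolR(-18.5,0))
E
```

```text
time_s: 5.57
eef_pos: [0.5781, 0.1463, 0.2139]
eef_rot: [-0.001, 0.811, 0.585, -0.001]
wrist_force: [-0.6, 0.7, -1.5]
opening: 0.079
t 5.57 pos [0.5781 0.1463 0.2139] z [-0.003 -0.001 -1.   ] y [ 0.949 -0.316 -0.003] F [-0.57  0.69 -1.55] open 0.079 q [ 0.05  0.26  1.58 -0.    1.31  0.37]
shift mm [ 1.3 -0.6 -0.6] rotvec [-0.002  0.001 -0.001] dist 2 deg 0.1
```

View pics/scene4.png

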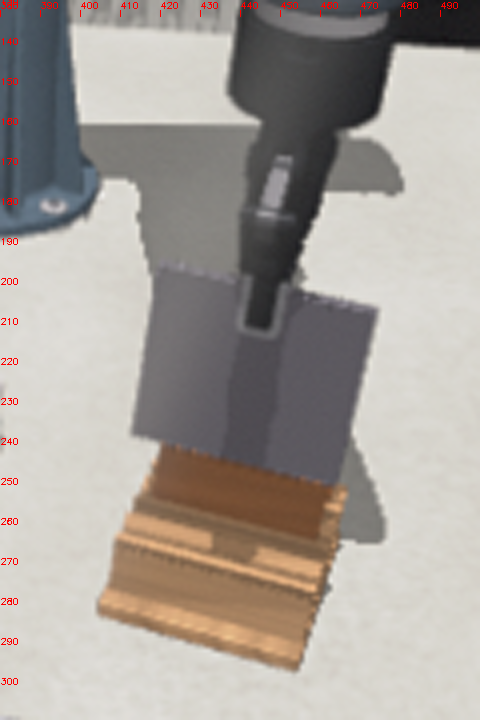

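View pics/top4.png

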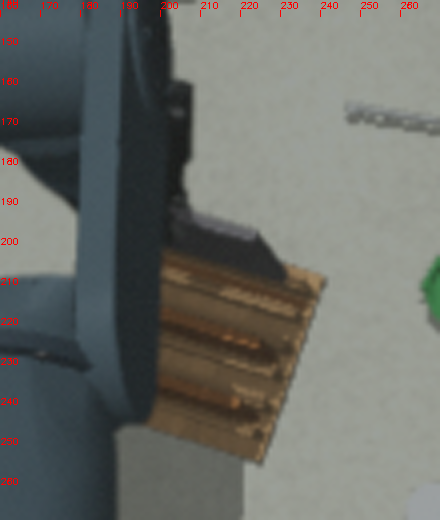

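Run:
```python
from h import *
d=np.load("pics/scene4.npy"); mk=np.zeros(d.shape,np.uint8)
for poly in ([(420,202),(436,205),(428,236),(415,233)],[(456,208),(468,211),(460,242),(450,240)]): cv2.fillPoly(mk,[np.array(poly)],1)
v,u=np.nonzero(mk); P=bydepth("scene",np.c_[u,v],d[v,u])-SL
x=P@RX;y=P@RY;z=P[:,2]; G=np.c_[z,y,np.ones(len(z))]; c=np.linalg.lstsq(G,x,rcond=None)[0]; r=x-G@c
print("lean deg",np.degrees(c[0]),"yaw deg",np.degrees(c[1]),"face x at foot z .1:",c[0]*.1+c[2]," at top .21:",c[0]*.21+c[2],r.std(),len(r))
# bottom corners front face: intersect with plane
for uv in [(412.5,239.5),(461,250.5),(418,196),(472.5,206.5)]:
    o,dd=ray("scene",[uv]); o=o-SL; n=RX-c[0]*Z-c[1]*RY; t=(c[2]-o@n)/(dd[0]@n); q=o+dd[0]*t; print(uv,"across,along,z(over floor) mm",np.round(np.array([q@RX,q@RY,q[2]])*1e3,1))
```

```text
lean deg 56.73494312187729 yaw deg 1.0080033692506387 face x at foot z .1: -0.05800459794466643  at top .21: 0.050918673480265186 0.030761206130111098 926
(412.5, 239.5) across,along,z(over floor) mm [-174.8  -90.8  -16.3]
(461, 250.5) across,along,z(over floor) mm [-158.    42.1   -1.8]
(418, 196) across,along,z(over floor) mm [105.7 -42.4 266.1]
(472.5, 206.5) across,along,z(over floor) mm [115.3  58.4 274. ]
```

Outliers (gaps in the depth) have spoiled that fit, so I'll redo it with a robust fit.

Run:
```python
from h import *
d=np.load("pics/scene4.npy"); mk=np.zeros(d.shape,np.uint8)
for poly in ([(420,202),(436,205),(428,236),(415,233)],[(456,208),(468,211),(460,242),(450,240)]): cv2.fillPoly(mk,[np.array(poly)],1)
mk[d<.3]=0
v,u=np.nonzero(mk); P=bydepth("scene",np.c_[u,v],d[v,u])-SL
x=P@RX;y=P@RY;z=P[:,2]; G=np.c_[z,y,np.ones(len(z))]; w=abs(x-np.median(x))<.02
for _ in range(6):
    c=np.linalg.lstsq(G[w],x[w],rcond=None)[0]; r=x-G@c; w=abs(r)<.006
print("lean deg",np.degrees(c[0]),"yaw deg",np.degrees(c[1]),"face x at z .1:",c[0]*.1+c[2]," at .21:",c[0]*.21+c[2],r[w].std(),w.sum(),len(r))
for uv in [(412.5,239.5),(461,250.5),(418,196),(472.5,206.5)]:
    o,dd=ray("scene",[uv]); o=o-SL; n=RX-c[0]*Z-c[1]*RY; t=(c[2]-o@n)/(dd[0]@n); q=o+dd[0]*t; print(uv,"across,along,z mm",np.round(np.array([q@RX,q@RY,q[2]])*1e3,1))
```

```text
lean deg 1.0493034402939054 yaw deg -0.14182563645337215 face x at z .1: 0.00246818611175239  at .21: 0.0044827040991719524 0.001516616725304259 923 923
(412.5, 239.5) across,along,z mm [  2.6 -58.9 100.6]
(461, 250.5) across,along,z mm [  2.4  50.2 103.4]
(418, 196) across,along,z mm [  4.7 -60.8 212.8]
(472.5, 206.5) across,along,z mm [  4.5  53.2 216. ]
```

```bash
python3 -m jog '[[[3,0.5,5],[0,0,0],0],[[3,1,20],[0,0,0],0],[[3,1,40],[0,0,0],0],[[3,1,55],[0,0,0],0],[[3,1,65],[0,0,0],0],[[3,1,72],[0,0,0],0],[[3,1,78],[0,0,0],0],[[3,1,83],[0,0,0],0],[[3,1,87],[0,0,0],0],[[3,1,91],[0,0,0],0],[[3,1,94],[0,0,0],0],[[3,1,94],[0,0,0],0]]'
python3 - <<'E'
from h import *
state()
E
```

```text
time_s: 6.67
eef_pos: [0.5802, 0.1481, 0.12]
eef_rot: [-0.001, 0.812, 0.584, -0.001]
wrist_force: [0.3, -0.0, -1.5]
opening: 0.084
t 6.67 pos [0.5802 0.1481 0.12  ] z [-0.003 -0.    -1.   ] y [ 0.948 -0.318 -0.002] F [ 0.29 -0.   -1.5 ] open 0.084 q [ 0.05  0.37  1.64 -0.    1.13  0.38]
```

In freely: no side force. I'll lower it slowly.

```bash
python3 -m jog '[[[0,0,2],[0,0,0],0],[[0,0,3],[0,0,0],0],[[0,0,4],[0,0,0],0],[[0,0,5],[0,0,0],0],[[0,0,6],[0,0,0],0],[[0,0,6],[0,0,0],0]]'; python3 -m jog '[[[0,0,1],[0,0,0],0],[[0,0,2],[0,0,0],0],[[0,0,3],[0,0,0],0],[[0,0,3],[0,0,0],0]]'
```

```text
time_s: 7.17
eef_pos: [0.5801, 0.1481, 0.1139]
eef_rot: [-0.001, 0.812, 0.584, -0.001]
wrist_force: [0.7, -0.1, -2.8]
opening: 0.082
time_s: 7.5
eef_pos: [0.5803, 0.148, 0.1112]
eef_rot: [-0.001, 0.812, 0.584, -0.001]
wrist_force: [-1.6, -1.4, 1.4]
opening: 0.083
```

```bash
python3 -m jog '[[[0,0,1],[0,0,0],0],[[0,0,1.5],[0,0,0],0],[[0,0,2],[0,0,0],0],[[0,0,2],[0,0,0],0]]'
```

```text
time_s: 7.83
eef_pos: [0.5808, 0.1477, 0.1111]
eef_rot: [0.0, 0.812, 0.584, -0.001]
wrist_force: [-4.7, -2.9, 10.8]
opening: 0.082
```

```bash
python3 -m jog '[[[0,0,0],[0,0,0],0.08],[[0,0,0],[0,0,0],0.2],[[0,0,0],[0,0,0],0.3],[[0,0,0],[0,0,0],0.4],[[0,0,0],[0,0,0],0.4],[[0,0,0],[0,0,0],0.4],[[0,0,-20],[0,0,0],0.4],[[0,0,-50],[0,0,0],0.4],[[0,0,-85],[0,0,0],0.4],[[0,0,-110],[0,0,0],0.4],[[0,0,-110],[0,0,0],0.4]]'
python3 - <<'E'
from h import *
state()
for n,b in (("scene",(380,190,120,120)),("top",(160,150,110,120))):
    p,d=camera(n); crop(p,*b,5,f"pics/{n}5.png"); np.save(f"pics/{n}5.npy",d)
E
```

```text
time_s: 8.75
eef_pos: [0.5844, 0.1481, 0.2279]
eef_rot: [0.003, 0.812, 0.584, 0.004]
wrist_force: [0.9, -0.1, 0.3]
opening: 0.4
t 8.75 pos [0.5844 0.1481 0.2279] z [ 0.009 -0.    -1.   ] y [ 0.948 -0.318  0.009] F [ 0.94 -0.09  0.3 ] open 0.4 q [ 0.05  0.25  1.56 -0.    1.32  0.38]
```

View pics/scene5.png

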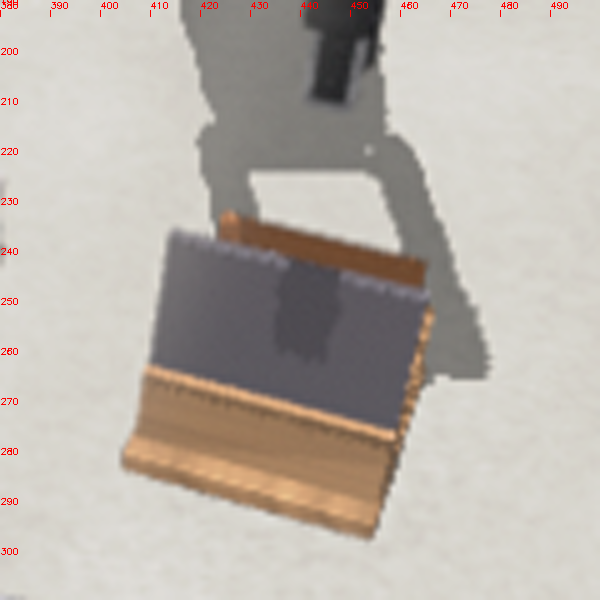

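View pics/top5.png

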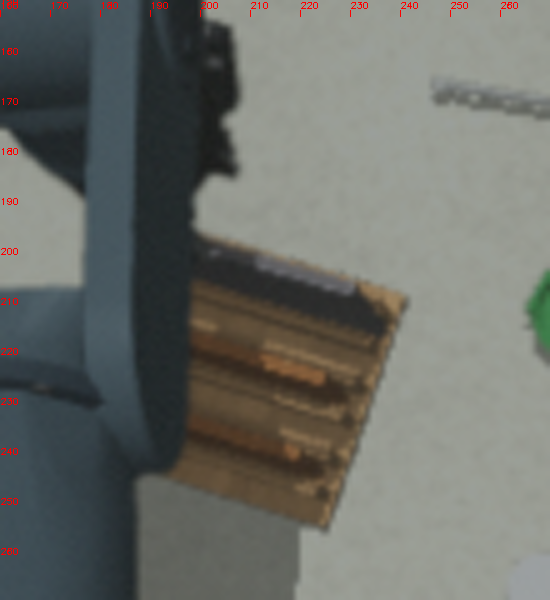

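Run:
```python
from h import *
d=np.load("pics/scene5.npy"); mk=np.zeros(d.shape,np.uint8)
cv2.fillPoly(mk,[np.array([(417,242),(460,251),(455,271),(412,260)])],1); mk[d<.3]=0
v,u=np.nonzero(mk); P=bydepth("scene",np.c_[u,v],d[v,u])-SL
x=P@RX;y=P@RY;z=P[:,2]; G=np.c_[z,y,np.ones(len(z))]; w=abs(x-np.median(x))<.02
for _ in range(6):
    c=np.linalg.lstsq(G[w],x[w],rcond=None)[0]; r=x-G@c; w=abs(r)<.006
print("lean",np.degrees(c[0]),"yaw",np.degrees(c[1]),"face x at foot",c[2],"at top",c[2]+c[0]*.11,w.sum(),len(w))
for uv in [(414,237),(464.5,248.5)]:
    o,dd=ray("scene",[uv]); o=o-SL; n=RX-c[0]*Z-c[1]*RY; t=(c[2]-o@n)/(dd[0]@n); q=o+dd[0]*t; print(uv,"across,along,z mm",np.round(np.array([q@RX,q@RY,q[2]])*1e3,1))
R=toolR(13.4,0); goal(SO+[0,0,.2],R)
```

```text
lean 0.09461254764282664 yaw 0.5559810741942854 face x at foot 0.005574232383507287 at top 0.005755875435214693 924 924
(414, 237) across,along,z mm [  5.2 -56.  109.9]
(464.5, 248.5) across,along,z mm [  6.3  56.6 113.2]
shift mm [-322.1   58.    22.6] rotvec [ 0.002  0.001 -0.557] dist 328 deg 31.9
```

Run:
```python
from h import *
for n,b in (("scene",(265,220,65,60)),("top",(300,195,75,70))):
    p,d=camera(n); crop(p,*b,10 if n=="scene" else 8,f"pics/{n}6.png"); np.save(f"pics/{n}6.npy",d); np.save(f"pics/{n}6p.npy",p)
```

```text
(no output)
```

View pics/scene6.png

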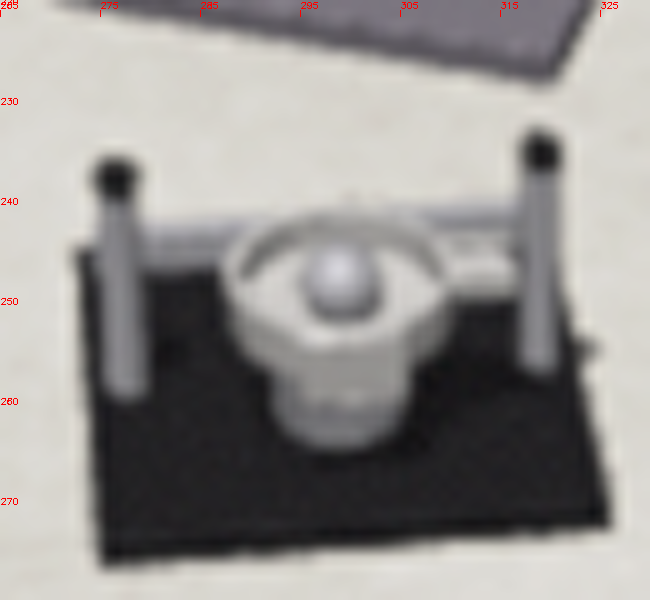

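View pics/top6.png

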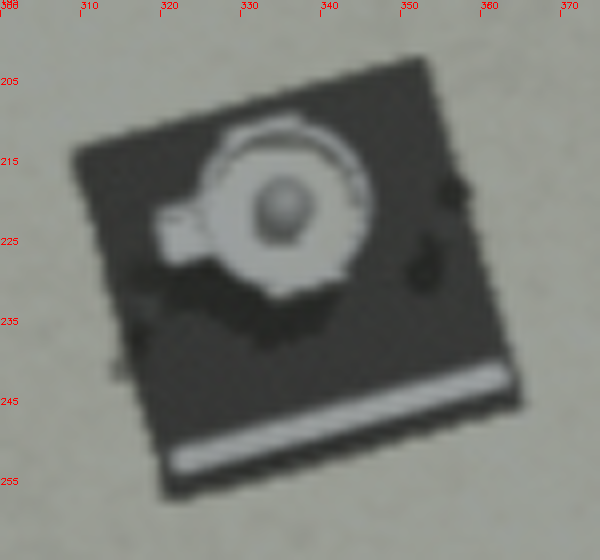

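Run:
```python
from h import *
np.set_printoptions(precision=4,suppress=True)
b=tri([(298.5,247.9)],[(335.2,221.2)]); print("ball",b)
p=np.load("pics/top6p.npy"); g=cv2.cvtColor(p,cv2.COLOR_RGB2GRAY).astype(int)
roi=np.zeros(g.shape,np.uint8); cv2.fillPoly(roi,[np.array([(313,216),(352,205),(361,238),(321,247)])],1)
m=((g>95)&(roi>0)).astype(np.uint8)
m=cv2.morphologyEx(m,cv2.MORPH_CLOSE,np.ones((3,3)))
n,l,st,ct=cv2.connectedComponentsWithStats(m); k=1+np.argmax(st[1:,4]); print(st[k],ct[k])
cs=cv2.findContours((l==k).astype(np.uint8),cv2.RETR_EXTERNAL,cv2.CHAIN_APPROX_NONE)[0]; c=max(cs,key=len).reshape(-1,2).astype(float)
W=onz("top",c,.052); S=(W-SO); x=S@SX*1e3;y=S@SY*1e3
print("stand-frame extents x",x.min(),x.max(),"y",y.min(),y.max())
# yaw by extents of width in body region
body=y<26
for a in range(-8,9,1):
    t=np.radians(a); xx=x*np.cos(t)+y*np.sin(t)
    print(a,round(xx[body].max()-xx[body].min(),1),round((xx[body].max()+xx[body].min())/2,1),end=" | ")
lip=c[(y>34)]; L=onz("top",lip,.05)-SO; print("\nlip tip mean stand",(L@SX).mean()*1e3,(L@SY).max()*1e3,"x range",(L@SX).min()*1e3,(L@SX).max()*1e3)
```

```text
ball [[ 0.5343 -0.175   0.0464  0.0017]]
[319 210  27  22 411] [333.8054 220.5304]
stand-frame extents x -26.903682160087293 29.906559755018236 y -26.382003279798514 44.92252388627764
-8 57.1 0.9 | -7 57.1 1.0 | -6 57.1 1.1 | -5 57.1 1.1 | -4 57.1 1.2 | -3 57.0 1.3 | -2 56.9 1.3 | -1 56.8 1.4 | 0 56.8 1.5 | 1 56.9 1.7 | 2 56.9 1.8 | 3 56.9 2.0 | 4 57.0 2.1 | 5 57.3 2.1 | 6 57.5 2.1 | 7 57.8 2.1 | 8 58.0 2.1 | 
lip tip mean stand 1.568828024267676 44.84054650904454 x range -7.382885863858848 11.533343908658239
```

Run:
```python
from h import *
goal([.535,-.1748,.16],toolR(13.4,0))
```

```text
shift mm [-320.1   59.8   60.2] rotvec [-0.003  0.001 -0.557] dist 331 deg 31.9
```

```bash
python3 -m jog '[[[-20,4,0],[0,0,-0.03],1],[[-50,10,0],[0,0,-0.1],1],[[-85,16,0],[0,0,-0.18],1],[[-120,23,0],[0,0,-0.25],1],[[-155,30,0],[0,0,-0.32],1],[[-190,36,10],[0,0,-0.38],1],[[-225,42,20],[0,0,-0.44],1],[[-260,49,30],[0,0,-0.5],1],[[-290,54,45],[0,0,-0.53],1],[[-310,58,55],[-0.003,0.001,-0.55],1],[[-320,60,60],[-0.003,0.001,-0.557],1],[[-320,60,60],[-0.003,0.001,-0.557],1],[[-320,60,60],[-0.003,0.001,-0.557],1]]'
python3 - <<'E'
from h import *
state(); goal([.535,-.1748,.16],toolR(13.4,0)); goal([.535,-.1748,.036],toolR(13.4,0))
p,d=camera("scene"); crop(p,240,160,110,120,5,"pics/s7.png")
E
```

```text
time_s: 10.03
eef_pos: [0.5347, -0.1742, 0.1592]
eef_rot: [-0.001, 0.62, 0.784, -0.0]
wrist_force: [0.8, 0.1, -0.1]
opening: 1.002
t 10.03 pos [ 0.5347 -0.1742  0.1592] z [-0.002  0.001 -1.   ] y [ 0.973  0.23  -0.002] F [ 0.76  0.13 -0.09] open 1.002 q [-0.53  0.25  1.71  0.    1.18 -0.76]
shift mm [-0.7  0.2 -0.8] rotvec [-0.002 -0.002 -0.002] dist 1 deg 0.2
shift mm [ -0.9   0.4 123.2] rotvec [-0.002 -0.002 -0.002] dist 123 deg 0.2
```

View pics/s7.png

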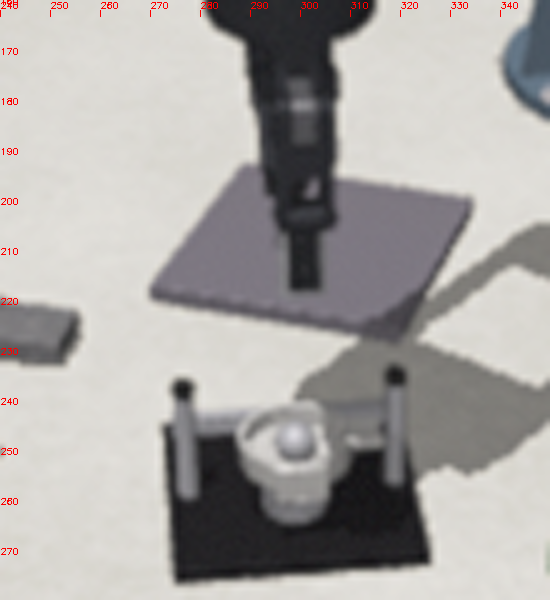

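```bash
python3 -m jog '[[[0,0,10],[0,0,0],1],[[-1,0,25],[0,0,0],1],[[-1,0,40],[0,0,0],1],[[-1,0,55],[0,0,0],1],[[-1,0,68],[0,0,0],1],[[-1,0,80],[0,0,0],1],[[-1,0,90],[0,0,0],1],[[-1,0,100],[0,0,0],1],[[-1,0,108],[0,0,0],1],[[-1,0,115],[0,0,0],1],[[-1,0,120],[0,0,0],1],[[-1,0,123],[0,0,0],1],[[-1,0,123],[0,0,0],1],[[-1,0,123],[0,0,0],1]]'
python3 - <<'E'
from h import *
state(); goal([.535,-.1748,.036],toolR(13.4,0))
for n,b in (("scene",(240,180,110,110)),("top",(280,160,110,110))):
    p,d=camera(n); crop(p,*b,5,f"pics/{n}8.png")
E
```

```text
time_s: 11.25
eef_pos: [0.5355, -0.1748, 0.0371]
eef_rot: [-0.001, 0.62, 0.785, -0.0]
wrist_force: [-0.6, -0.5, -0.3]
opening: 1.002
t 11.25 pos [ 0.5355 -0.1748  0.0371] z [-0.001  0.001 -1.   ] y [ 0.973  0.231 -0.001] F [-0.58 -0.48 -0.28] open 1.002 q [-0.53  0.43  1.76  0.    0.95 -0.76]
shift mm [ 0.1 -0.5  1.1] rotvec [-0.001 -0.001 -0.   ] dist 1 deg 0.1
```

View pics/scene8.png

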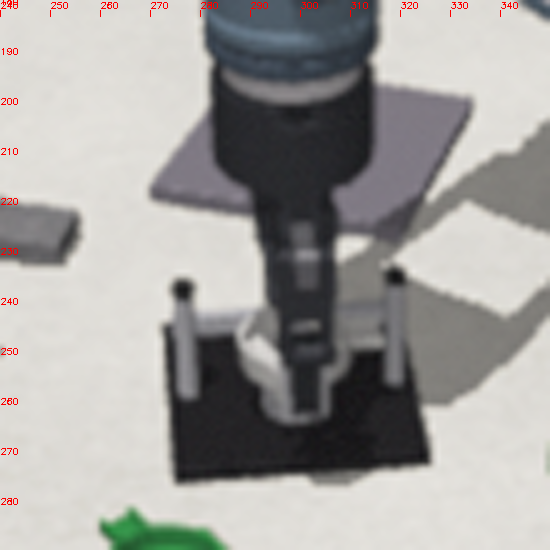

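View pics/top8.png

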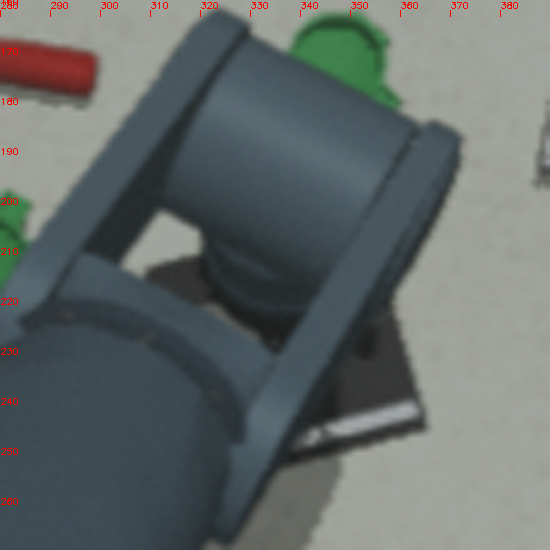

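```bash
python3 -m jog '[[[0,0,1],[0,0,0],0.92],[[0,0,1],[0,0,0],0.86],[[0,0,1],[0,0,0],0.82],[[0,0,1],[0,0,0],0.8],[[0,0,1],[0,0,0],0.78],[[0,0,1],[0,0,0],0.76],[[0,0,1],[0,0,0],0.75],[[0,0,1],[0,0,0],0.74]]'; python3 -m jog '[[[0,0,0],[0,0,0],0.73],[[0,0,0],[0,0,0],0.72],[[0,0,0],[0,0,0],0.71],[[0,0,0],[0,0,0],0.7],[[0,0,0],[0,0,0],0.69],[[0,0,0],[0,0,0],0.68],[[0,0,0],[0,0,0],0.67],[[0,0,0],[0,0,0],0.66],[[0,0,0],[0,0,0],0.65],[[0,0,0],[0,0,0],0.64]]'
```

```text
time_s: 12.02
eef_pos: [0.5357, -0.1749, 0.0365]
eef_rot: [-0.0, 0.62, 0.785, 0.0]
wrist_force: [-0.1, -0.0, 0.4]
opening: 0.739
time_s: 12.85
eef_pos: [0.5361, -0.175, 0.0371]
eef_rot: [0.0, 0.62, 0.785, 0.0]
wrist_force: [0.1, 1.7, 4.8]
opening: 0.673
```

```bash
python3 -m jog '[[[0,0,0],[0,0,0],0.6],[[0,0,0],[0,0,0],0.5],[[0,0,0],[0,0,0],0.4],[[0,0,0],[0,0,0],0.3],[[0,0,0],[0,0,0],0.2],[[0,0,0],[0,0,0],0.1],[[0,0,0],[0,0,0],0],[[0,0,0],[0,0,0],0]]'
python3 - <<'E'
from h import *
state()
p,d=camera("scene"); crop(p,260,210,70,70,8,"pics/s9.png")
E
```

```text
time_s: 13.52
eef_pos: [0.5361, -0.175, 0.0371]
eef_rot: [0.0, 0.62, 0.785, 0.0]
wrist_force: [-0.9, 1.1, 3.6]
opening: 0.669
t 13.52 pos [ 0.5361 -0.175   0.0371] z [ 0. -0. -1.] y [0.973 0.231 0.   ] F [-0.88  1.06  3.61] open 0.669 q [-0.53  0.43  1.76  0.    0.95 -0.76]
```

View pics/s9.png

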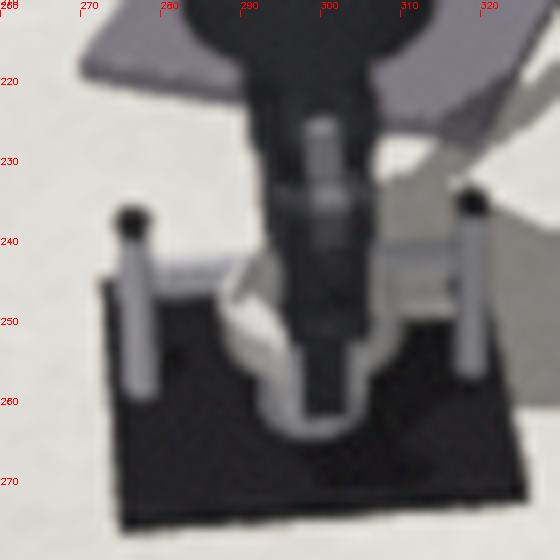

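```bash
python3 -m jog '[[[0,0,-0.5],[0,0,0],0],[[0,0,-1],[0,0,0],0],[[0,0,-2],[0,0,0],0],[[0,0,-3],[0,0,0],0],[[0,0,-4.5],[0,0,0],0],[[0,0,-6.5],[0,0,0],0],[[0,0,-9],[0,0,0],0],[[0,0,-12],[0,0,0],0],[[0,0,-15],[0,0,0],0],[[0,0,-18],[0,0,0],0],[[0,0,-21],[0,0,0],0],[[0,0,-24],[0,0,0],0],[[0,0,-26],[0,0,0],0],[[0,0,-28],[0,0,0],0],[[0,0,-29],[0,0,0],0],[[0,0,-30],[0,0,0],0],[[0,0,-30],[0,0,0],0]]'
python3 - <<'E'
from h import *
state()
p,d=camera("scene"); crop(p,260,190,70,85,7,"pics/s10.png")
E
```

```text
time_s: 14.98
eef_pos: [0.5361, -0.175, 0.0672]
eef_rot: [0.0, 0.62, 0.785, 0.0]
wrist_force: [0.2, -0.2, -2.1]
opening: 0.667
t 14.98 pos [ 0.5361 -0.175   0.0672] z [ 0.001 -0.    -1.   ] y [0.973 0.231 0.001] F [ 0.2  -0.18 -2.05] open 0.667 q [-0.53  0.38  1.76  0.    1.   -0.76]
```

View pics/s10.png

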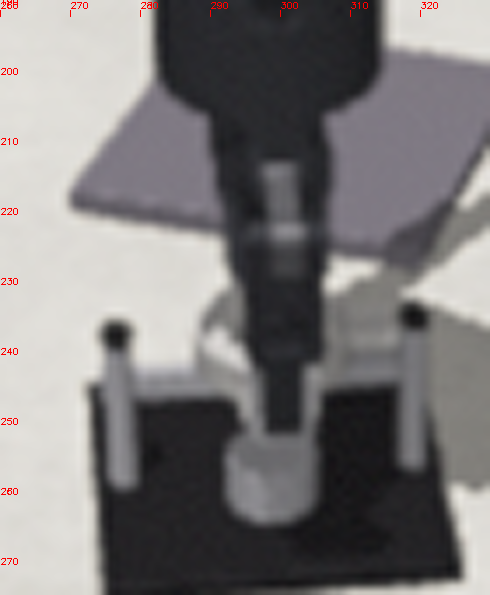

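```bash
python3 -m jog '[[[0,0,-0.5],[0,0,0],0],[[0,0,-1.5],[0,0,0],0],[[0,0,-3],[0,0,0],0],[[0,0,-5.5],[0,0,0],0],[[0,0,-9],[0,0,0],0],[[0,0,-13],[0,0,0],0],[[0,0,-18],[0,0,0],0],[[0,0,-23],[0,0,0],0],[[0,0,-28],[0,0,0],0],[[0,0,-33],[0,0,0],0],[[0,0,-38],[0,0,0],0],[[0,0,-43],[0,0,0],0],[[0,0,-48],[0,0,0],0],[[0,0,-53],[0,0,0],0],[[0,0,-58],[0,0,0],0],[[0,0,-62],[0,0,0],0],[[0,0,-65],[0,0,0],0],[[0,0,-67],[0,0,0],0],[[0,0,-68],[0,0,0],0],[[0,0,-68],[0,0,0],0]]'
python3 - <<'E'
from h import *
state()
p,d=camera("scene"); crop(p,260,150,80,85,7,"pics/s11.png")
E
```

```text
time_s: 16.7
eef_pos: [0.5361, -0.175, 0.1353]
eef_rot: [0.0, 0.62, 0.785, 0.0]
wrist_force: [0.3, 0.6, -1.9]
opening: 0.666
t 16.7 pos [ 0.5361 -0.175   0.1353] z [ 0.001 -0.    -1.   ] y [0.973 0.231 0.001] F [ 0.27  0.65 -1.85] open 0.666 q [-0.53  0.28  1.73  0.    1.13 -0.76]
```

View pics/s11.png

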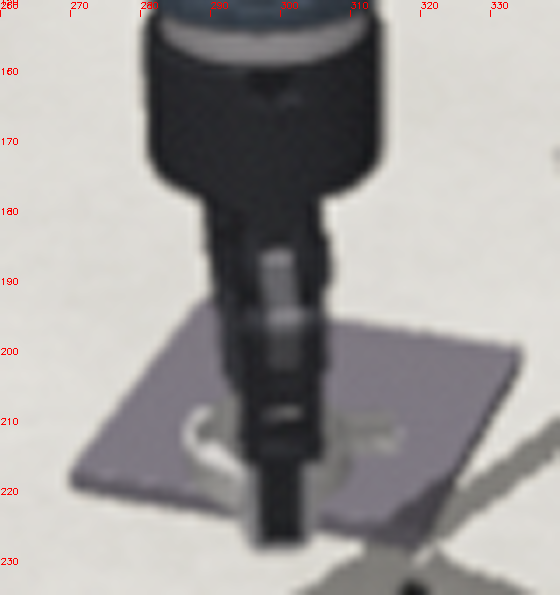

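```bash
python3 -m jog '[[[0,0,0],[0,0,-0.01],0],[[0,0,0],[0,0,-0.03],0],[[0,0,0],[0,0,-0.06],0],[[0,0,0],[0,0,-0.1],0],[[0,0,0],[0,0,-0.15],0],[[0,0,0],[0,0,-0.2],0],[[0,0,0],[0,0,-0.25],0],[[0,0,0],[0,0,-0.3],0],[[0,0,0],[0,0,-0.35],0],[[0,0,0],[0,0,-0.4],0],[[0,0,0],[0,0,-0.45],0],[[0,0,0],[0,0,-0.5],0],[[0,0,0],[0,0,-0.55],0],[[0,0,0],[0,0,-0.6],0],[[0,0,0],[0,0,-0.65],0],[[0,0,0],[0,0,-0.69],0],[[0,0,0],[0,0,-0.72],0],[[0,0,0],[0,0,-0.74],0],[[0,0,0],[0,0,-0.75],0],[[0,0,0],[0,0,-0.75],0]]'
python3 - <<'E'
from h import *
state(); o,p,R=obsT(); goal([.5355,-.175,p[2]],toolR(103.4,0))
E
```

```text
time_s: 18.42
eef_pos: [0.5359, -0.1749, 0.1349]
eef_rot: [0.0, 0.289, 0.957, 0.0]
wrist_force: [0.3, 0.0, -2.7]
opening: 0.668
t 18.42 pos [ 0.5359 -0.1749  0.1349] z [ 0.  0. -1.] y [0.554 0.833 0.   ] F [ 0.27  0.   -2.71] open 0.668 q [-0.53  0.28  1.73  0.    1.13 -1.51]
shift mm [ 0.3 -0.3 -0. ] rotvec [ 0.     0.    -0.821] dist 0 deg 47.0
```

```bash
python3 -m jog '[[[0,0,0],[0,0,-0.01],0],[[0,0,0],[0,0,-0.03],0],[[0,0,0],[0,0,-0.06],0],[[0,0,0],[0,0,-0.11],0],[[0,0,0],[0,0,-0.17],0],[[0,0,0],[0,0,-0.23],0],[[0,0,0],[0,0,-0.29],0],[[0,0,0],[0,0,-0.35],0],[[0,0,0],[0,0,-0.41],0],[[0,0,0],[0,0,-0.47],0],[[0,0,0],[0,0,-0.53],0],[[0,0,0],[0,0,-0.59],0],[[0,0,0],[0,0,-0.65],0],[[0,0,0],[0,0,-0.7],0],[[0,0,0],[0,0,-0.74],0],[[0,0,0],[0,0,-0.77],0],[[0,0,0],[0,0,-0.795],0],[[0,0,0],[0,0,-0.812],0],[[0,0,0],[0,0,-0.82],0],[[0,0,0],[0,0,-0.82],0]]'
python3 - <<'E'
from h import *
state(); o,p,R=obsT(); goal([.5355,-.175,p[2]],toolR(103.4,0))
for n,b in (("scene",(255,150,85,130)),("top",(280,160,110,110))):
    p,d=camera(n); crop(p,*b,5,f"pics/{n}12.png"); np.save(f"pics/{n}12.npy",d)
cv2.imwrite("pics/full12.png",p[:,:,::-1])
E
```

```text
time_s: 20.08
eef_pos: [0.5359, -0.1749, 0.1349]
eef_rot: [0.0, -0.116, 0.993, 0.0]
wrist_force: [0.0, -0.1, -1.8]
opening: 0.668
t 20.08 pos [ 0.5359 -0.1749  0.1349] z [ 0.  0. -1.] y [-0.231  0.973  0.   ] F [ 0.04 -0.13 -1.77] open 0.668 q [-0.53  0.28  1.73  0.    1.13 -2.33]
shift mm [ 0.4  0.  -0. ] rotvec [ 0.  0. -0.] dist 0 deg 0.0
```

View pics/scene12.png

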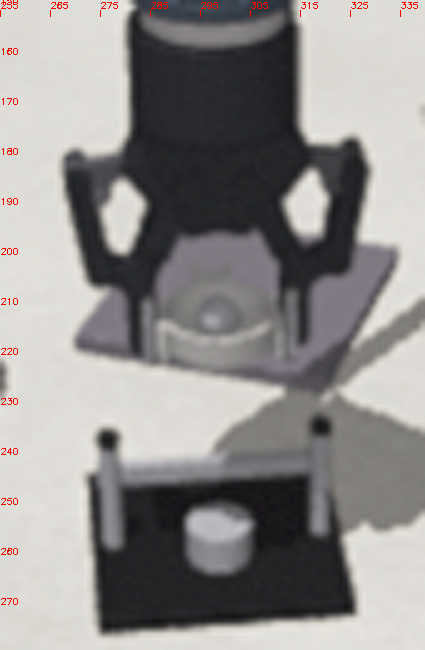

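View pics/top12.png

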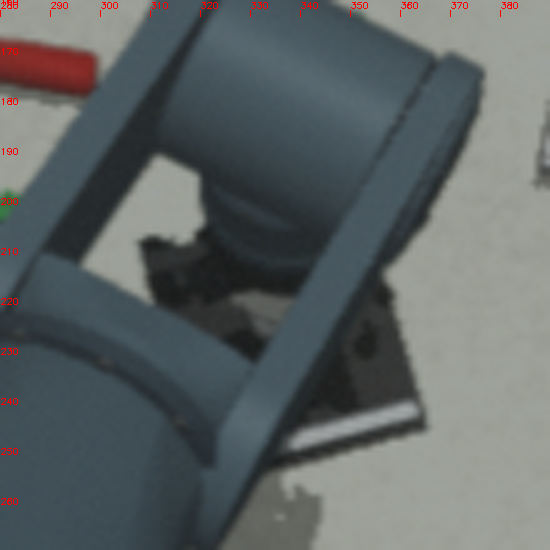

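Run:
```python
from h import *
np.set_printoptions(precision=4,suppress=True)
print("pedestal top",onz("scene",[(298.5,254.3)],.030))
print("ball at z .148",onz("scene",[(297.3,212.7)],.148),"rim mid z~.152",onz("scene",[(297.5,211)],.152))
d=np.load("pics/scene12.npy"); print("ball surf",bydepth("scene",[(297,213)],[d[213,297]]),"dish front rim",bydepth("scene",[(297,219)],[d[219,297]]))
print("dish width px->mm", (onz("scene",[(313,217)],.14)-onz("scene",[(284,217)],.14))*1e3)
# rack shield unchanged?
p,_=camera("scene"); crop(p,390,220,80,85,7,"pics/s13.png")
state()
```

```text
pedestal top [[ 0.5384 -0.1754  0.03  ]]
ball at z .148 [[ 0.5377 -0.1766  0.148 ]] rim mid z~.152 [[ 0.5367 -0.1762  0.152 ]]
ball surf [[ 0.5449 -0.1761  0.1515]] dish front rim [[ 0.5611 -0.1737  0.1453]]
dish width px->mm [[-8.6273 66.4478  0.    ]]
t 20.23 pos [ 0.5359 -0.1749  0.1349] z [ 0.  0. -1.] y [-0.231  0.973  0.   ] F [ 0.69 -0.4  -1.91] open 0.667 q [-0.53  0.28  1.73  0.    1.13 -2.33]
```

View pics/s13.png

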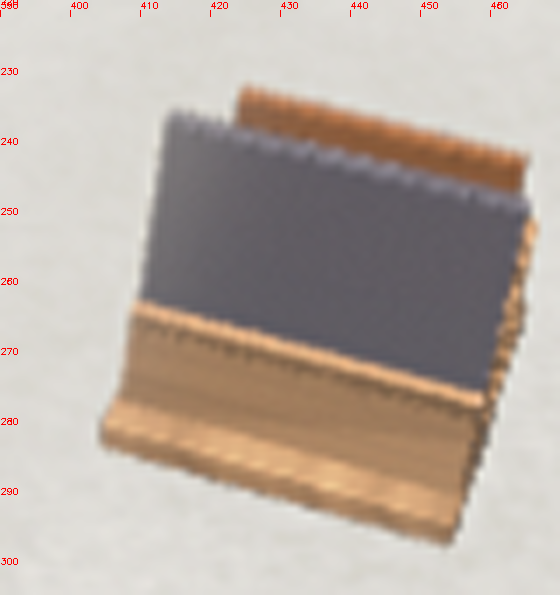

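The shield stands home in the slot. The dish is level and over its pedestal, with the ball in the middle and the lip towards the ledge. I'll let it settle for a moment, then hand in.

```bash
python3 -m jog '[[[0,0,0],[0,0,0],0],[[0,0,0],[0,0,0],0],[[0,0,0],[0,0,0],0],[[0,0,0],[0,0,0],0],[[0,0,0],[0,0,0],0],[[0,0,0],[0,0,0],0]]'
python3 - <<'E'
from bench import *
o=get_obs(); print(o["dq"]); print(hand_in())
E
```

```text
time_s: 20.73
eef_pos: [0.5359, -0.1749, 0.1349]
eef_rot: [0.0, -0.116, 0.993, 0.0]
wrist_force: [0.6, -0.2, -1.1]
opening: 0.672
[ 1.18921691e-03  4.19977478e-04  7.37744138e-04 -8.67317796e-04
 -6.17275669e-04  9.80067893e-05]
the job is handed in; nothing more can be done
None
```

The job is handed in after about 21 s of robot time. The shield is in the rack's empty slot and the dish is held, turned, above its pedestal. `hand_in()` gives no verdict.

**Shield:** I pinched it at its top edge along its slope, lifted it off the posts and lowered it into the slot until it met the floor at about 11 N, then let go. Afterwards it measured:
- lean about 0.1 deg
- top edge 110–113 mm over the slot floor (110 expected)
- about 1–2 mm off centre across the slot and within 3 mm along it

**Dish:** I gripped it by both lugs, which stopped the jaws at 57 mm (58 given), then raised it 98 mm straight up and turned it a quarter turn. At the end:
- the tool pointed straight down, within measurement
- the lip pointed at the ledge, with the jaws square to the stand's measured axis
- the dish was within about 3 mm of the pedestal axis
- the ball was seen in the middle, about 1–2 mm off the rim centre
- the arm was at rest

**Checks that disagreed or were weak:**
- My first fit of the held shield's face was spoiled by gaps in the depth picture; a fit that ignored them was fine.
- The two cameras differed by up to 2 mm.
- After the turn the arm hid the dish from the top camera, so the ball, level and lip checks there rest on the scene camera and the arm's own pose.
- I did not measure the bystanders again at the end. Nothing was seen to touch them.

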